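# Earth yourself, then press the green button on the microscope's control pad

## Robot

A 7-joint arm with a two-finger parallel gripper is mounted at the origin on the work surface. World frame = base frame: x ahead of the robot, y to its left, z up, the work surface at z = 0. Lengths are in m, angles in rad, forces in N, time in s.
With the tool pointing down it reaches from about 0.425 to 1.025 m from the base axis. Payload 3.6 kg.
Tool frame: the origin (TCP) lies between the finger pads; the fingertips stand 11 mm ahead of it and the grasp point (between the pads) lies 8 mm behind it; z points along the fingers, y is the line along which they close (so a half turn about z gives the same grasp; the last joint's range is limited). The gripper opens to 85 mm and grips with 20 to 120 N. Pads are 22 mm wide; open, the fingers measure 114 mm over their backs; the gripper's body (76 mm by 85 mm) begins 54 mm behind the grasp point. The pads swing forward as they close: fully open they stand 13 mm farther back than shut.
Start: joints at [-1.312, 0.591, 0.048, 1.609, -0.033, 0.943, -0.034], TCP at [0.251, 0.68, 0.242] pointing down, gripper open.
Joint ranges: [-2.69, 2.69], [-0.47, 2.24], [-1.27, 1.36], [0.19, 2.51], [-1.53, 4.68], [0.08, 2.07], [-3.09, 3.09]. Speed limits (rad/s): [2.57, 2.57, 3.14, 3.14, 3.14, 3.14, 3.14].

## Interface

Orientations are given as a unit quaternion [w, x, y, z].
In Python, from cell import bot gives the robot as it stands. The module is installed in compiled form; this text tells all that it offers.
- The arm moves only by the tool jog_arm, never from a script. Its argument "motion" is a list of rows, each an object of numbers: "tx", "ty", "tz": the shift along the tool's x, y, z in m; "ax", "ay", "az": the turn, a rotation vector about the tool's x, y, z in rad. In form: [{"tx": .., "ty": .., "tz": .., "ax": .., "ay": .., "az": ..}, ...]. A call has 1 to 10 rows; each row shifts and turns the commanded pose from where the row before left it, along the tool's axes as they then stand; what a row does not reach is not made up. A row lasts 1/12 s, in which the tool goes at most 41.7 mm and 7.16 degrees, less where a joint would pass 70% of its speed; a pose out of reach is approached as far as the arm can. A call is refused whole if a number of a shift passes 0.0417 or a number of a turn 0.125, either way. A call with a gripper value outside its range is refused whole. "hand" is the closure, from -1 (fully open) to 1 (shut), set as the call begins (left out, the last holds). The fingers move at their own pace and stop on an object; the grip force is fixed at half the most. Time passes only in rows, so rows that do not move let the fingers close. It gives the time, the measured TCP pose, the force, the opening and the grip force at its end, in the units of the state.
- bot.read_state(): the state, without advancing time (a new reading comes with each control period).
- bot.read_camera(name): name is "scene" or "top"; returns a dict with "img" (400x640x3 uint8, blue, green, red), "range_z" (400x640 float32, m along the optical axis (not along the pixel's ray), 0 where there is no reading), "K" (3x3 intrinsics, pixels), "pose" (4x4, takes a point from camera to world coordinates). Camera axes: x right, y down, z forward; pixel columns grow to the right and rows downward; lengths in m; the calibration is good to about 2 mm. A picture is of the moment at which its call begins.
- bot.finish_job(): hands the job in; it is judged then, once.
Trained networks look in the newest picture that a camera, given by its name, has taken for a name from the list of things; names that differ only in an ending like _2 or _b are one class to them, and where a whole thing is asked for, a point or a joint stands for the part that bears it (a point fixed in the world has none). Each returns a list of dicts, best first, with "conf" (0 to 1); they miss things now and then, are a little off and sometimes report something else, mostly with a low value. They report only what shows in the picture. A call takes as long as a camera call.
- bot.spot_in(camera, target): "centre" ([x, y, z] in m, in world coordinates, good to about 4 mm: the middle of the surface that is visible of it).
- bot.tip_of(camera, target): "centre" ([x, y, z] in m, in world coordinates, good to about 4 mm: a listed point, or the origin of a listed thing).
The state is a dict: "time": time; "joints": joint angles; "joint_velocities": joint speeds; "tau": joint torques, N m; "tcp_pos": TCP position; "tcp_rot": TCP orientation; "wrist_force": force on the tool from outside, world axes, zero at the start; "torque": the same for the moment, N m; "gripper_width": finger opening in m; "grip_force": force on a finger pad.
Only numpy, scipy, OpenCV 4.12 (cv2) and the standard library are available. Lean on these libraries where they do the work, as an engineer would, in place of code of your own. Each camera call takes 0.05 s, during which the arm holds its last target. There are 200 camera calls.

## Task

Before starting the microscope stage, discharge any static: rest the fingertips lightly on top of the brass stud of the earthing block for about a second, enough to push it down a little, and lift off. Then press the green button on the control pad well down (at least half its travel) with the fingertips, gently, and withdraw so that it springs back up. Do not touch the other buttons, the joystick, the two capped sockets or any of the loose things, and grip or lift nothing.

Things in the scene. Friction and masses are not known exactly. Their poses are not given: they have to be found in the camera images.
- green_top (a point): Top of the GREEN push button, cap 24 mm across, standing 12 mm proud of a black round collar 40 mm across; this point is the centre of the cap's top face, 54 mm above the bench when up, z up. The caps' places on the pad change from run to run. This is the one to press.
- green (a joint): Travel of the green button: 0 up, 0.008 m fully down. A spring pushes back with about 2.4 N at first, 5.2 N half way and 8 N when fully down; it springs up by itself when let go.
- yellow_top (a point): Top of the YELLOW push button, cap 24 mm across, standing 12 mm proud of a black round collar 40 mm across; this point is the centre of the cap's top face, 54 mm above the bench when up, z up. The caps' places on the pad change from run to run. Leave alone.
- yellow (a joint): Travel of the yellow button: 0 up, 0.008 m fully down, same spring as the green one.
- blue_top (a point): Top of the BLUE push button, cap 24 mm across, standing 12 mm proud of a black round collar 40 mm across; this point is the centre of the cap's top face, 54 mm above the bench when up, z up. The caps' places on the pad change from run to run. Leave alone.
- blue (a joint): Travel of the blue button: 0 up, 0.008 m fully down, same spring as the green one.
- white_top (a point): Top of the WHITE push button, cap 24 mm across, standing 12 mm proud of a black round collar 40 mm across; this point is the centre of the cap's top face, 54 mm above the bench when up, z up. The caps' places on the pad change from run to run. Leave alone.
- white (a joint): Travel of the white button: 0 up, 0.008 m fully down, same spring as the green one.
- stud_top (a point): Top of the BRASS earthing stud: a bright brass plunger 24 mm across, standing 12 mm proud of a steel collar 40 mm across on the dark earthing block; this point is the centre of its top face, 54 mm above the bench when up. The places of the stud, the sockets and the specimen on the block change from run to run.
- stud (a joint): Travel of the brass stud: 0 up, 0.008 m fully down. Spring: about 3 N at first, 4 N at 1 mm, 10 N when fully down; it springs up by itself.
- socket_red: Capped terminal on the earthing block, red plastic cap 24 mm across on a steel collar 40 mm across; rigid, 22 mm high over the block. Origin at the centre of its underside, 30 mm above the bench. Leave alone.
- socket_black: Capped terminal on the earthing block, black plastic cap 24 mm across on a steel collar 40 mm across; rigid, 22 mm high over the block. Origin at the centre of its underside, 30 mm above the bench. Leave alone.
- joystick: Short black rubber joystick at one end of the control pad, 40 mm high over the pad, 44 mm across at its foot; rigid. Origin at the centre of its underside, 30 mm above the bench. Leave alone.
- pad: Stage control pad: off-white box 200 x 145 x 30 mm, fixed to the bench. It carries four buttons at the corners of a 72 mm square centred on its origin, and the joystick 92 mm from the origin along its +x. Origin: underside, 25 mm along its -x from the middle of the box; x along its length, z up. It may be to the robot's left or right.
- block: Earthing block: dark steel box 145 x 145 x 30 mm, fixed to the bench. It carries the brass stud, the two capped terminals and one loose specimen at the corners of a 72 mm square centred on its origin. Origin: centre of its underside, z up. It stands on the other side from the pad.
- specimen: Loose copper-faced specimen in black resin, a disc 30 mm across and 22 mm high, standing on the earthing block; origin at the centre of its underside, 30 mm above the bench. Leave alone.
- spare_specimen: Loose steel-faced specimen in black resin, 30 mm across and 22 mm high, standing on the bench between pad and block; origin at the centre of its underside. Leave alone.
- objective: Loose steel microscope objective, 32 mm across, 44 mm high, standing on the bench between pad and block; origin at the centre of its underside. Leave alone.
- bottle: Small closed amber bottle, 36 mm across, 75 mm high, standing at the far side; origin at the centre of its underside. Leave alone.
- slide_box: Closed blue slide box, 85 x 100 x 30 mm, at the far side; origin at the centre of its underside. Leave alone.
- dish: Clear covered dish, 64 mm across, 18 mm high, at the far side; origin at the centre of its underside. Leave alone.
- tweezers: Steel tweezers, 128 mm long, 8 mm high, lying on the bench at the left; origin below their middle, x along them. Leave alone.

How it is judged:
On the way, in this order (a step that is already met when the one before it is completed fails the run):
1. the fingertips rest on the brass stud and push it down a little (at least 1 mm) (value of joint stud above 0.001 m and contact force between the fingers and stud_c0 above 0.5 N), for 0.4 s.
2. the fingertips have lifted off the stud and it is up again (value of joint each of stud, green below 0.0008 m and contact force between the arm and stud_c0 below 0.05 N), for 0.05 s.
3. the green button is pressed down by the fingertips (at least 3.5 mm of its 8 mm) (value of joint green above 0.0035 m and contact force between the fingers and green_c0 above 1 N), for 0.05 s.
At the end, for the whole second after the job is handed in: the green button and the brass stud are up again (within 0.8 mm), the other buttons are up, and every loose thing is at rest within 6 mm of where it stood (value of joint each of green, yellow, blue, white, stud below 0.0008 m and distance of each of specimen, spare_specimen, objective, bottle, slide_box, dish, tweezers from where it was at the start of the episode below 0.006 m and linear speed of each of specimen, spare_specimen, objective, bottle, slide_box, dish, tweezers below 0.02 m/s); the robot touches nothing.
It fails at once if another button is pressed (more than 0.8 mm) (value of joint any of yellow, blue, white above 0.0008 m).
It fails at once if the robot touches another button, a capped socket or the joystick (more than 0.3 N) (contact force between any of the arm, the fingers and yellow_c0 above 0.3 N or contact force between any of the arm, the fingers and blue_c0 above 0.3 N or contact force between any of the arm, the fingers and white_c0 above 0.3 N or contact force between any of the arm, the fingers and socket_red above 0.3 N or contact force between any of the arm, the fingers and socket_black above 0.3 N or contact force between any of the arm, the fingers and joystick above 0.3 N).
It fails at once if the brass stud (more than 25 N) or the green button (more than 60 N) is pressed hard or gripped (contact force between the fingers and stud_c0 above 25 N or contact force between the fingers and green_c0 above 60 N).
It fails at once if the robot touches a loose thing (more than 0.3 N) (contact force between any of the arm, the fingers and specimen above 0.3 N or contact force between any of the arm, the fingers and spare_specimen above 0.3 N or contact force between any of the arm, the fingers and objective above 0.3 N or contact force between any of the arm, the fingers and bottle above 0.3 N or contact force between any of the arm, the fingers and slide_box above 0.3 N or contact force between any of the arm, the fingers and dish above 0.3 N or contact force between any of the arm, the fingers and tweezers above 0.3 N).
It fails at once if a loose thing is shifted, lifted or carried (more than 6 mm) (distance of any of specimen, spare_specimen, objective, bottle, slide_box, dish, tweezers from where it was at the start of the episode above 0.006 m).
It also fails if it takes over 42 s, if anything falls off the work surface, if the arm or the gripper's body presses on something with over 40 N, if the wrist force passes 120 N, or if a joint passes its speed limit or range.

## Working session

There is one attempt and no reset: what is moved stays moved. The work goes in short steps, Python scripts to look and compute and a tool call to move; the robot and the scene stay as the last step left them, time stands still between calls to the robot, and variables do not carry over. Pictures are saved under pics/ and viewed, at most 10 in all, crops included, and the job is handed in when it is done.

Besides the shell and the picture viewer there is one more tool, called after "Request:" in YAML: its name, and indented under it one key for each argument. jog_arm: Moves the arm, as the interface text tells. Its arguments: {"type":"object","properties":{"motion":{"type":"array"},"hand":{"type":"number"}},"required":["motion"]}

```bash
mkdir -p pics
python3 - <<'E'
from cell import bot
import cv2
for c in ("top","scene"):
    d=bot.read_camera(c); cv2.imwrite(f"pics/{c}0.png",d["img"])
    print(c,d["K"].round(1).tolist(),d["pose"].round(3).tolist())
    for n in ("stud_top","green_top","yellow_top","blue_top","white_top","joystick","socket_red","socket_black","specimen"):
        print(n,[(x["centre"] if isinstance(x["centre"],list) else x["centre"].round(3).tolist(),round(x["conf"],2)) for x in bot.tip_of(c,n)[:2]])
s=bot.read_state();print({k:s[k] for k in("time","tcp_pos","tcp_rot","gripper_width","wrist_force")})
E
```

```text
top [[374.7, 0.0, 313.1], [0.0, 374.7, 199.1], [0.0, 0.0, 1.0]] [[-0.015, -0.982, 0.19, 0.449], [-1.0, 0.019, 0.017, 0.097], [-0.02, -0.19, -0.982, 0.893], [0.0, 0.0, 0.0, 1.0]]
stud_top [([0.4476, 0.1329, 0.0518], 0.66)]
green_top [([0.4568, -0.1364, 0.0522], 0.47)]
yellow_top [([0.5292, -0.152, 0.061], 0.48)]
blue_top [([0.4501, -0.2106, 0.055], 0.39), ([0.7648, -0.1947, 0.0001], 0.24)]
white_top []
joystick [([0.5763, -0.1947, 0.0311], 0.84), ([0.7784, -0.0098, 0.0007], 0.34)]
socket_red []
socket_black [([0.475, 0.1988, 0.0298], 0.54)]
specimen [([0.5154, 0.1081, 0.0289], 0.56), ([0.5317, -0.1503, 0.0536], 0.49)]
scene [[464.1, 0.0, 322.7], [0.0, 464.1, 207.1], [0.0, 0.0, 1.0]] [[-0.381, 0.776, -0.502, 1.238], [0.925, 0.32, -0.206, 0.354], [0.0, -0.543, -0.84, 1.146], [0.0, 0.0, 0.0, 1.0]]
stud_top [([0.4472, 0.1333, 0.0536], 0.38)]
green_top [([0.4581, -0.1392, 0.0516], 0.62)]
yellow_top [([0.5877, -0.198, 0.0294], 0.37), ([0.5363, -0.1479, 0.0508], 0.36)]
blue_top [([0.4573, -0.2116, 0.0536], 0.62), ([0.5149, 0.1134, 0.0258], 0.56)]
white_top [([0.5223, -0.2252, 0.0544], 0.53), ([0.5847, -0.1955, 0.0275], 0.32)]
joystick [([0.5846, -0.1949, 0.0281], 0.58), ([0.6004, 0.0016, -0.0025], 0.16)]
socket_red [([0.5415, 0.1761, 0.0285], 0.42)]
socket_black [([0.4758, 0.2028, 0.0296], 0.43)]
specimen [([0.5148, 0.1091, 0.0265], 0.64)]
{'time': 1.0, 'tcp_pos': array([0.25048567, 0.68034323, 0.24231438]), 'tcp_rot': array([ 4.78941159e-06,  1.75453130e-01,  9.84487785e-01, -5.98475468e-06]), 'gripper_width': 0.08538924741831158, 'wrist_force': array([-0.45011009,  0.06764758, -0.33131725])}
```

View pics/top0.png

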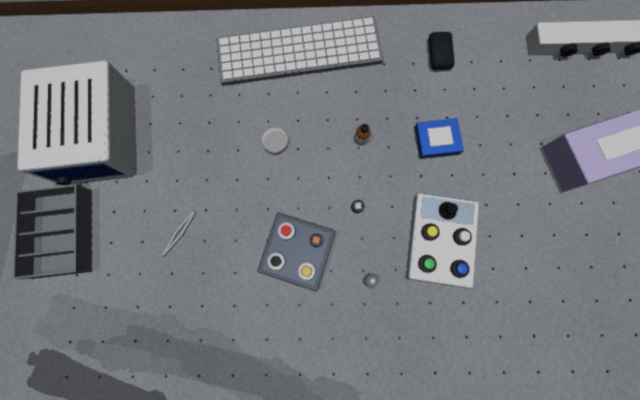

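View pics/scene0.png

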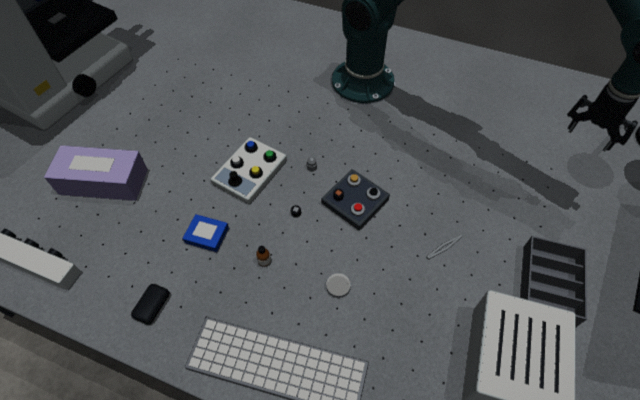

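The top view shows the pad on the right, with green at about (428,264), and the block with the brass stud at about (307,271). The scene view agrees, with the stud at (355,179) and green at (270,156). Next I'll refine the caps by colour at z=0.054.

```bash
cat > h.py <<'E'
import numpy as np,cv2
from cell import bot
def cap(c,d,guess,lo,hi,z=.054):
    T=d["pose"];K=d["K"];p=np.linalg.inv(T)@np.r_[guess,z,1];u,v=(K@(p[:3]/p[2]))[:2]
    m=cv2.inRange(cv2.cvtColor(d["img"],cv2.COLOR_BGR2HSV),lo,hi)
    w=np.zeros_like(m);cv2.circle(w,(int(u),int(v)),13,255,-1);m&=w
    ys,xs=np.nonzero(m);r=T[:3,:3]@np.linalg.inv(K)@np.r_[xs.mean(),ys.mean(),1]
    o=T[:3,3];P=o+r*(z-o[2])/r[2];i=d["range_z"][int(ys.mean()),int(xs.mean())]
    print(c,len(xs),xs.mean().round(1),ys.mean().round(1),P.round(4),"z by depth",(o+r*i)[2].round(4))
E
python3 - <<'E'
from h import *
for c in("top","scene"):
    d=bot.read_camera(c)
    cap(c,d,(.4475,.133),(12,90,90),(35,255,255)); cap(c,d,(.457,-.1375),(45,90,50),(85,255,255))
E
```

```text
top 72 305.9 270.8 [0.4512 0.1292 0.054 ] z by depth 0.0543
top 112 428.7 263.3 [ 0.4633 -0.1405  0.054 ] z by depth 0.0519
scene 39 353.9 176.9 [0.4523 0.1301 0.054 ] z by depth 0.0537
scene 39 269.1 153.1 [ 0.4662 -0.1386  0.054 ] z by depth 0.0493
```

Request:
jog_arm:
  motion:
    - {"tx":0.005,"ty":-0.035}
    - {"tx":-0.029,"ty":-0.03}
    - {"tx":-0.029,"ty":-0.03}
    - {"tx":-0.029,"ty":-0.03}
    - {"tx":-0.029,"ty":-0.03}
    - {"tx":-0.029,"ty":-0.03}
    - {"tx":-0.029,"ty":-0.03}
    - {"tx":-0.029,"ty":-0.03}
    - {"tx":-0.029,"ty":-0.03}
    - {"tx":-0.029,"ty":-0.03}
  hand: 1

```text
validation failed for argument at $.mo...
```

Request:
jog_arm:
  motion:
    - {"tx":0.005,"ty":-0.035,"tz":0,"ax":0,"ay":0,"az":0}
    - {"tx":-0.029,"ty":-0.03,"tz":0,"ax":0,"ay":0,"az":0}
    - {"tx":-0.029,"ty":-0.03,"tz":0,"ax":0,"ay":0,"az":0}
  hand: 1

```text
time: 1.35
tcp_pos: [0.2643, 0.5734, 0.242]
tcp_rot: [-0.001, 0.172, 0.985, 0.0]
wrist_force: [2.0, -0.1, 0.3]
gripper_width: 0.0514
grip_force: 0.0
```

Request:
jog_arm:
  motion:
    - {"tx":-0.027,"ty":-0.029,"tz":0,"ax":0,"ay":0,"az":0}
    - {"tx":-0.027,"ty":-0.029,"tz":0,"ax":0,"ay":0,"az":0}
    - {"tx":-0.027,"ty":-0.029,"tz":0,"ax":0,"ay":0,"az":0}
    - {"tx":-0.027,"ty":-0.029,"tz":0,"ax":0,"ay":0,"az":0}
    - {"tx":-0.027,"ty":-0.029,"tz":0,"ax":0,"ay":0,"az":0}
    - {"tx":-0.027,"ty":-0.029,"tz":0,"ax":0,"ay":0,"az":0}
    - {"tx":-0.027,"ty":-0.029,"tz":0,"ax":0,"ay":0,"az":0}
    - {"tx":-0.027,"ty":-0.029,"tz":0,"ax":0,"ay":0,"az":0}
    - {"tx":-0.027,"ty":-0.029,"tz":0,"ax":0,"ay":0,"az":0}
    - {"tx":-0.027,"ty":-0.029,"tz":0,"ax":0,"ay":0,"az":0}

```text
time: 2.18
tcp_pos: [0.4212, 0.2059, 0.2427]
tcp_rot: [0.0, 0.175, 0.985, 0.0]
wrist_force: [1.4, -0.3, 0.1]
gripper_width: -0.0001
grip_force: 0.0
```

Request:
jog_arm:
  motion:
    - {"tx":-0.026,"ty":-0.03,"tz":0,"ax":0,"ay":0,"az":0}
    - {"tx":-0.026,"ty":-0.03,"tz":0,"ax":0,"ay":0,"az":0}
    - {"tx":0,"ty":0,"tz":0.04,"ax":0,"ay":0,"az":0}
    - {"tx":0,"ty":0,"tz":0.04,"ax":0,"ay":0,"az":0}
    - {"tx":0,"ty":0,"tz":0.04,"ax":0,"ay":0,"az":0}
    - {"tx":0,"ty":0,"tz":0.02,"ax":0,"ay":0,"az":0}
    - {"tx":0,"ty":0,"tz":0,"ax":0,"ay":0,"az":0}

```text
time: 2.77
tcp_pos: [0.4463, 0.1324, 0.0989]
tcp_rot: [-0.003, 0.176, 0.984, -0.002]
wrist_force: [-0.2, -0.6, -0.4]
gripper_width: 0.0001
grip_force: 0.0
```

Run:
```python
from h import *
for c,(x,y,w) in(("top",(250,200,100)),("scene",(310,130,100))):
    d=bot.read_camera(c); cv2.imwrite(f"pics/{c}1.png",cv2.resize(d["img"][y:y+w,x:x+w],None,fx=5,fy=5,interpolation=2))
s=bot.read_state();print(s["tcp_pos"],s["wrist_force"])
```

```text
[0.44874217 0.1332512  0.10225407] [0.93062312 0.64602055 0.15703311]
```

View pics/top1.png

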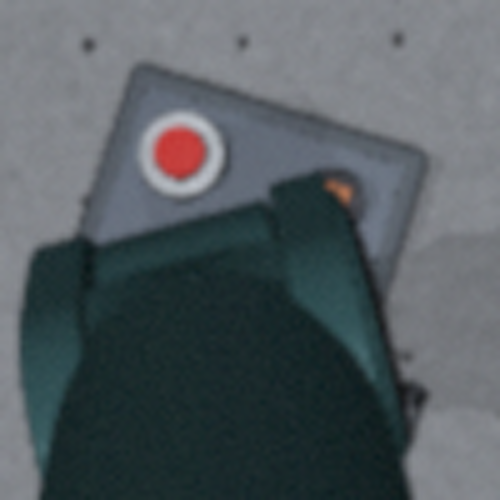

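View pics/scene1.png

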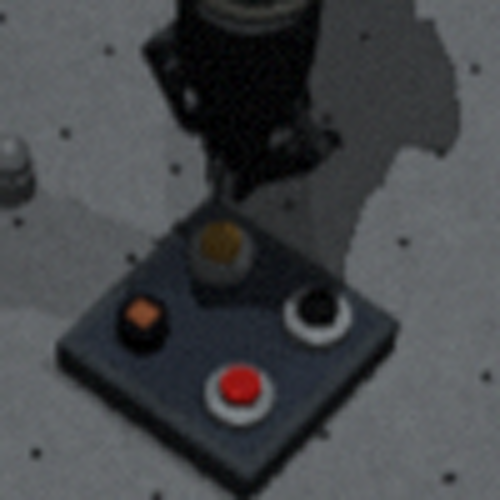

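The top view is blocked by the hand. In the scene crop, the stud cap centre is at about (354.4,178.4) and the fingertips are at about (355,168), above and behind it. I'll compare these with the projection.

Run:
```python
from h import *
d=bot.read_camera("scene");T=d["pose"];K=d["K"]
def proj(P): p=np.linalg.inv(T)@np.r_[P,1];return (K@(p[:3]/p[2]))[:2].round(1)
for u,v in((354.4,178.4),(269.5,154)):
    r=T[:3,:3]@np.linalg.inv(K)@np.r_[u,v,1];o=T[:3,3];print((o+r*(.054-o[2])/r[2]).round(4))
s=bot.read_state();t=s["tcp_pos"];print(t,s["wrist_force"],proj(t-[0,0,.011]))
for P in((.4515,.1297,.054),(.4474,.1331,.054),(.4495,.1315,.054)):print(proj(P))
c=bot.tip_of("scene","stud_top");print(c[:1])
```

```text
[0.4569 0.1334 0.054 ]
[ 0.4688 -0.1358  0.054 ]
[0.44953824 0.13361395 0.10318178] [ 0.05678602 -0.63442767  0.52522654] [356.1 168.5]
[353.9 176.6]
[355.4 175.9]
[354.7 176.3]
[{'centre': [0.4519, 0.131, 0.0548], 'conf': 0.58}]
```

Request:
jog_arm:
  motion:
    - {"tx":-0.003,"ty":-0.0015,"tz":0.02,"ax":0,"ay":0,"az":0}
    - {"tx":0,"ty":0,"tz":0.012,"ax":0,"ay":0,"az":0}
    - {"tx":0,"ty":0,"tz":0,"ax":0,"ay":0,"az":0}
    - {"tx":0,"ty":0,"tz":0,"ax":0,"ay":0,"az":0}
    - {"tx":0,"ty":0,"tz":0,"ax":0,"ay":0,"az":0}

```text
time: 3.38
tcp_pos: [0.4518, 0.1313, 0.0717]
tcp_rot: [0.001, 0.175, 0.985, 0.001]
wrist_force: [0.7, -0.4, -0.5]
gripper_width: -0.0004
grip_force: 0.0
```

Request:
jog_arm:
  motion:
    - {"tx":0,"ty":0,"tz":0.002,"ax":0,"ay":0,"az":0}
    - {"tx":0,"ty":0,"tz":0.002,"ax":0,"ay":0,"az":0}
    - {"tx":0,"ty":0,"tz":0.002,"ax":0,"ay":0,"az":0}
    - {"tx":0,"ty":0,"tz":0,"ax":0,"ay":0,"az":0}
    - {"tx":0,"ty":0,"tz":0,"ax":0,"ay":0,"az":0}
    - {"tx":0,"ty":0,"tz":0,"ax":0,"ay":0,"az":0}

```text
time: 3.88
tcp_pos: [0.4513, 0.1311, 0.0645]
tcp_rot: [0.0, 0.175, 0.984, 0.0]
wrist_force: [0.9, 0.2, 3.3]
gripper_width: 0.0002
grip_force: 1.6
```

Contact is where expected. I'll push 3 mm further and hold.

Request:
jog_arm:
  motion:
    - {"tx":0,"ty":0,"tz":0.0015,"ax":0,"ay":0,"az":0}
    - {"tx":0,"ty":0,"tz":0.0015,"ax":0,"ay":0,"az":0}
    - {"tx":0,"ty":0,"tz":0,"ax":0,"ay":0,"az":0}
    - {"tx":0,"ty":0,"tz":0,"ax":0,"ay":0,"az":0}
    - {"tx":0,"ty":0,"tz":0,"ax":0,"ay":0,"az":0}
    - {"tx":0,"ty":0,"tz":0,"ax":0,"ay":0,"az":0}

```text
time: 4.38
tcp_pos: [0.4513, 0.1311, 0.0615]
tcp_rot: [0.0, 0.175, 0.984, 0.0]
wrist_force: [0.3, 0.7, 5.5]
gripper_width: -0.0001
grip_force: 3.0
```

Request:
jog_arm:
  motion:
    - {"tx":0,"ty":0,"tz":0,"ax":0,"ay":0,"az":0}
    - {"tx":0,"ty":0,"tz":0,"ax":0,"ay":0,"az":0}
    - {"tx":0,"ty":0,"tz":0,"ax":0,"ay":0,"az":0}
    - {"tx":0,"ty":0,"tz":0,"ax":0,"ay":0,"az":0}
    - {"tx":0,"ty":0,"tz":0,"ax":0,"ay":0,"az":0}
    - {"tx":0,"ty":0,"tz":0,"ax":0,"ay":0,"az":0}
    - {"tx":0,"ty":0,"tz":0,"ax":0,"ay":0,"az":0}
    - {"tx":0,"ty":0,"tz":0,"ax":0,"ay":0,"az":0}
    - {"tx":0,"ty":0,"tz":0,"ax":0,"ay":0,"az":0}
    - {"tx":0,"ty":0,"tz":0,"ax":0,"ay":0,"az":0}

```text
time: 5.22
tcp_pos: [0.4513, 0.1311, 0.0615]
tcp_rot: [0.0, 0.175, 0.984, 0.0]
wrist_force: [0.7, 0.4, 5.8]
gripper_width: 0.0002
grip_force: 3.0
```

Request:
jog_arm:
  motion:
    - {"tx":0,"ty":0,"tz":-0.01,"ax":0,"ay":0,"az":0}
    - {"tx":0,"ty":0,"tz":-0.03,"ax":0,"ay":0,"az":0}
    - {"tx":0,"ty":0,"tz":-0.04,"ax":0,"ay":0,"az":0}
    - {"tx":0,"ty":0,"tz":-0.04,"ax":0,"ay":0,"az":0}
    - {"tx":0,"ty":0,"tz":0,"ax":0,"ay":0,"az":0}

```text
time: 5.63
tcp_pos: [0.4542, 0.1316, 0.1874]
tcp_rot: [0.005, 0.176, 0.984, 0.003]
wrist_force: [0.9, -0.1, -1.1]
gripper_width: -0.0001
grip_force: 0.0
```

Run:
```python
from h import *
for c in("top","scene")*2:
    d=bot.read_camera(c)
    print([x["centre"] for x in bot.tip_of(c,"green_top")[:1]],[x["centre"] for x in bot.tip_of(c,"blue_top")[:1]],[x["centre"] for x in bot.tip_of(c,"yellow_top")[:1]]); cap(c,d,(.462,-.139),(45,90,70),(85,255,255))
```

```text
[[0.4589, -0.1394, 0.0532]] [] [[0.5313, -0.15, 0.0578]]
top 106 428.9 263.2 [ 0.4635 -0.141   0.054 ] z by depth 0.0567
[[0.5144, 0.1111, 0.028]] [[0.4554, -0.2104, 0.0556]] [[0.5336, -0.149, 0.0499]]
scene 33 269.1 152.8 [ 0.4652 -0.1389  0.054 ] z by depth 0.0499
[[0.4587, -0.1373, 0.0548]] [[0.4544, -0.2085, 0.0528]] [[0.5311, -0.1509, 0.0581]]
top 105 429.0 263.2 [ 0.4633 -0.141   0.054 ] z by depth 0.0556
[[0.4604, -0.1387, 0.051]] [[0.4538, -0.2088, 0.0508]] [[0.5353, -0.1512, 0.0518]]
scene 33 269.1 152.8 [ 0.4652 -0.1389  0.054 ] z by depth 0.0505
```

Request:
jog_arm:
  motion:
    - {"tx":-0.013,"ty":-0.0312,"tz":0,"ax":0,"ay":0,"az":0}
    - {"tx":-0.013,"ty":-0.0312,"tz":0,"ax":0,"ay":0,"az":0}
    - {"tx":-0.013,"ty":-0.0312,"tz":0,"ax":0,"ay":0,"az":0}
    - {"tx":-0.013,"ty":-0.0312,"tz":0,"ax":0,"ay":0,"az":0}
    - {"tx":-0.013,"ty":-0.0312,"tz":0,"ax":0,"ay":0,"az":0}
    - {"tx":-0.013,"ty":-0.0312,"tz":0,"ax":0,"ay":0,"az":0}
    - {"tx":-0.013,"ty":-0.0312,"tz":0,"ax":0,"ay":0,"az":0}
    - {"tx":-0.013,"ty":-0.0312,"tz":0,"ax":0,"ay":0,"az":0}
    - {"tx":0,"ty":0,"tz":0,"ax":0,"ay":0,"az":0}
    - {"tx":0,"ty":0,"tz":0,"ax":0,"ay":0,"az":0}

```text
time: 7.27
tcp_pos: [0.4621, -0.1419, 0.1814]
tcp_rot: [0.0, 0.178, 0.984, -0.0]
wrist_force: [-1.0, 0.6, -0.5]
gripper_width: 0.0
grip_force: 0.0
```

Request:
jog_arm:
  motion:
    - {"tx":0,"ty":0,"tz":0.04,"ax":0,"ay":0,"az":0}
    - {"tx":0,"ty":0,"tz":0.04,"ax":0,"ay":0,"az":0}
    - {"tx":0,"ty":0,"tz":0.02,"ax":0,"ay":0,"az":0}
    - {"tx":0,"ty":0,"tz":0,"ax":0,"ay":0,"az":0}
    - {"tx":0,"ty":0,"tz":0,"ax":0,"ay":0,"az":0}
    - {"tx":0,"ty":0,"tz":0,"ax":0,"ay":0,"az":0}

```text
time: 7.77
tcp_pos: [0.4631, -0.1386, 0.0822]
tcp_rot: [0.001, 0.175, 0.985, 0.0]
wrist_force: [-0.1, -0.3, 0.6]
gripper_width: 0.0003
grip_force: 0.0
```

Run:
```python
from h import *
d=bot.read_camera("scene"); cv2.imwrite("pics/scene2.png",cv2.resize(d["img"][100:200,215:315],None,fx=5,fy=5,interpolation=2))
T=d["pose"];K=d["K"];t=bot.read_state()["tcp_pos"];p=np.linalg.inv(T)@np.r_[t-[0,0,.011],1];print(t,(K@(p[:3]/p[2]))[:2].round(1))
```

```text
[ 0.46343652 -0.13887481  0.08266431] [268.8 148.6]
```

View pics/scene2.png

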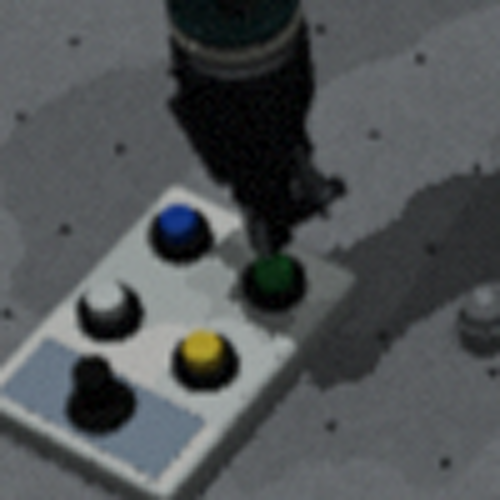

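In this crop the fingertips at (268,245) hang just above the green cap at (273,270), clear of its neighbours. I'll press now.

Request:
jog_arm:
  motion:
    - {"tx":0,"ty":0,"tz":0.012,"ax":0,"ay":0,"az":0}
    - {"tx":0,"ty":0,"tz":0.004,"ax":0,"ay":0,"az":0}
    - {"tx":0,"ty":0,"tz":0.0025,"ax":0,"ay":0,"az":0}
    - {"tx":0,"ty":0,"tz":0.002,"ax":0,"ay":0,"az":0}
    - {"tx":0,"ty":0,"tz":0.002,"ax":0,"ay":0,"az":0}
    - {"tx":0,"ty":0,"tz":0,"ax":0,"ay":0,"az":0}
    - {"tx":0,"ty":0,"tz":0,"ax":0,"ay":0,"az":0}
    - {"tx":0,"ty":0,"tz":0,"ax":0,"ay":0,"az":0}

```text
time: 8.48
tcp_pos: [0.4631, -0.1392, 0.0596]
tcp_rot: [0.001, 0.175, 0.985, 0.0]
wrist_force: [0.3, 0.7, 5.8]
gripper_width: 0.0001
grip_force: 3.0
```

Request:
jog_arm:
  motion:
    - {"tx":0,"ty":0,"tz":0.001,"ax":0,"ay":0,"az":0}
    - {"tx":0,"ty":0,"tz":0,"ax":0,"ay":0,"az":0}
    - {"tx":0,"ty":0,"tz":0,"ax":0,"ay":0,"az":0}
    - {"tx":0,"ty":0,"tz":0,"ax":0,"ay":0,"az":0}

```text
time: 8.82
tcp_pos: [0.4631, -0.1392, 0.0587]
tcp_rot: [0.001, 0.175, 0.985, 0.0]
wrist_force: [0.6, 1.1, 7.4]
gripper_width: -0.0001
grip_force: 3.3
```

Request:
jog_arm:
  motion:
    - {"tx":0,"ty":0,"tz":-0.01,"ax":0,"ay":0,"az":0}
    - {"tx":0,"ty":0,"tz":-0.03,"ax":0,"ay":0,"az":0}
    - {"tx":0,"ty":0,"tz":-0.04,"ax":0,"ay":0,"az":0}
    - {"tx":0,"ty":0,"tz":-0.04,"ax":0,"ay":0,"az":0}
    - {"tx":0,"ty":0,"tz":0,"ax":0,"ay":0,"az":0}
    - {"tx":0,"ty":0,"tz":0,"ax":0,"ay":0,"az":0}
    - {"tx":0,"ty":0,"tz":0,"ax":0,"ay":0,"az":0}

```text
time: 9.4
tcp_pos: [0.4618, -0.1392, 0.1783]
tcp_rot: [0.0, 0.176, 0.984, 0.0]
wrist_force: [-0.1, 0.3, -0.4]
gripper_width: 0.0004
grip_force: 0.0
```

```bash
python3 -c "
from cell import bot
print(bot.finish_job())"
```

```text
the job is handed in; nothing more can be done
None
```

The job is handed in at about 9.4 s, no verdict returned: I held the brass stud down about 3 mm (5.5–5.8 N) for over a second and lifted off, then pressed green about 5–6 mm (peak reading 7.4 N) and withdrew clear; I took no picture afterwards to confirm that both sprang back up.

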